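# Fold up the tidy case and put the travel clock in it

## Robot

A 7-joint arm with a two-finger parallel gripper is mounted at the origin on the work surface. World frame = base frame: x ahead of the robot, y to its left, z up, the work surface at z = 0. Lengths are in m, angles in rad, forces in N, time in s.
With the tool pointing down it reaches from about 0.4 to 0.875 m from the base axis. Payload 19.3 kg.
Tool frame: the origin (TCP) lies at the very end of the fingers, on their centre line; the grasp point (between the pads) lies 19 mm behind it; z points along the fingers, y is the line along which they close (so a half turn about z gives the same grasp; the last joint's range is limited). The gripper opens to 85 mm and grips with 20 to 120 N. Pads are 22 mm wide; open, the fingers measure 114 mm over their backs; the gripper's body (76 mm by 85 mm) begins 54 mm behind the grasp point. The pads swing forward as they close: fully open they stand 13 mm farther back than shut.
Start: joints at [-1.31, 0.521, -0.036, 1.599, 0.021, 1.021, -0.113], TCP at [0.203, 0.591, 0.231] pointing down, gripper open.
Joint ranges: [-2.91, 2.91], [-0.3, 2.13], [-1.5, 1.42], [0.17, 2.43], [-1.26, 4.41], [0.16, 1.93], [-2.52, 2.52]. Speed limits (rad/s): [1.89, 1.89, 2.39, 2.39, 3.01, 3.01, 3.01].

## Interface

Orientations are given as [roll, pitch, yaw] about the fixed x, y, z axes, in that order (R = Rz(yaw) Ry(pitch) Rx(roll)).
In Python, from workcell import monitor, optics, workorder gives the robot as it stands.
- The arm moves only by the tool apply_moves, never from a script. Its arguments are lists of equal length, an entry for each row: "linear": the shift along the tool's x, y, z each as a share of 0.1 m, from -1 to 1, a list of three; "delta_rot": the turn, a rotation vector about the tool's x, y, z each as a share of 120 degrees, from -1 to 1, a list of three. A call has exactly 5 rows; each row is the pose to reach, as a shift and turn from the pose commanded when the call began, along the tool's axes at that moment; what a row does not reach only later rows make up. A row lasts 1/12 s, in which the tool goes at most 41.7 mm and 7.16 degrees, less where a joint would pass 70% of its speed; a pose out of reach is approached as far as the arm can. A call with a number of a shift or a turn outside -1 to 1 is refused whole. A call with a gripper value outside its range is refused whole. "gripper" is the opening, from -1 (shut) to 1 (fully open), set as the call begins (left out, the last holds). The fingers move at their own pace and stop on an object; "force" is the grip in N (left out, the last holds). Time passes only in rows, so rows that repeat a pose let the fingers close, or fill a call up. It gives the time, the measured TCP pose, the force, the opening and the grip force at its end, in the units of the state.
- monitor.observe(): the state, without advancing time (a new reading comes with each control period).
- optics.grab_frame(name): name is "scene" or "top" or "wrist"; returns (picture, depth): 420x560x3 uint8, red, green, blue; 420x560 float32, m along the optical axis (not along the pixel's ray), 0 where there is no reading.
- optics.camera_info(name): a dict with "fx", "fy", "cx", "cy" (pixels), "rvec" (rotation vector, rad) and "tvec" (3), from world to camera coordinates, as OpenCV has them; the wrist camera has in their place "T_tool_cam" (4x4, takes a point from camera to tool coordinates, whose origin is the TCP and whose axes are the flange's). Camera axes: x right, y down, z forward; pixel columns grow to the right and rows downward; lengths in m; the calibration is good to about 2 mm. A picture is of the moment at which its call begins: read the wrist's pose just before it. camera_info takes no time and is no camera call.
- workorder.job_done(): hands the job in; it is judged then, once.
The state is a dict: "clock": time; "qpos": joint angles; "qd": joint speeds; "joint_efforts": joint torques, N m; "position": TCP position; "tool_rot": TCP orientation; "force": force on the tool from outside, world axes, zero at the start; "moment": the same for the moment, N m; "grip_width": finger opening in m; "finger_force": force on a finger pad.
Only numpy, scipy, OpenCV 4.12 (cv2) and the standard library are available. Lean on these libraries where they do the work, as an engineer would, in place of code of your own. Each camera call takes 0.05 s, during which the arm holds its last target. There are 200 camera calls.

## Task

Fold up the three walls of the flat tidy case on the dresser so that they stand upright, and only then take the little travel clock off its stand and set it gently upright, fully home in the rectangular nest in the case, beside the jar. The walls close round two opposite sides of the clock, so put it down (the cork mat is free) and take it again by its dial and back. Leave all the walls standing, and leave the jar and the other things on the dresser where they are.

Things in the scene. Friction and masses are not known exactly. Their poses are not given: they have to be found in the camera images.
- case: the tidy case, fixed: plywood floor 66 mm (its x) by 170 mm (its y), 6 mm thick, origin under its centre. A fixed wall 60 mm high stands at its -y end; three greyboard walls, hinged at its -x (near), +x (far) and +y (end) edges, lie folded outwards. Raised, near and far stand 66 mm apart inside, tops 60 mm above the dresser, pull tabs to 86 mm
- nest (a point): floor centre of the rectangular nest in the case, 6 mm above the dresser, 30 mm from the case's centre towards its +y; axes as the case's. 62 mm (x) by 40 mm (y) inside, wooden rim 6 mm high. With the clock in place and walls up, about 35 mm is free on its +y side (end wall) and its -y side (jar), 5 mm on its x sides
- wall_near (a joint): long greyboard wall (170 mm) on the case's -x side (towards the robot), 54 mm high, 4 mm thick, on a stiff hinge (about 0.035 N m friction) that stays where it is left. 0 = folded out flat, 1.571 = upright, stop at 1.59; starts at 0.15 to 0.45. The level hinge line is the top edge of the case floor, 6 mm above the dresser
- wall_far (a joint): long greyboard wall (170 mm) on the case's +x side, 54 mm high, 4 mm thick, on a stiff hinge (about 0.035 N m friction) that stays where it is left. 0 = folded out flat, 1.571 = upright, stop at 1.59; starts at 0.15 to 0.45. The level hinge line is the top edge of the case floor, 6 mm above the dresser
- wall_end (a joint): short greyboard wall (66 mm) at the case's +y end, 54 mm high, 4 mm thick, on a stiff hinge (about 0.035 N m friction) that stays where it is left. 0 = folded out flat, 1.571 = upright, stop at 1.59; starts at 0.15 to 0.45. The level hinge line is the top edge of the case floor, 6 mm above the dresser
- wall_near_tab (a point): a wooden pull tab 24 mm wide (along the hinge), 6 mm thick, sticking out 26 mm past the wall's free edge. This point: 69 mm from the hinge line, 3 mm below the inner face (mid-thickness). x points from hinge to free edge, y along the hinge. Pinched by its sides, it turns between the pads as the wall swings up. It sits beside the nest, 30 mm from the wall's middle towards the case's +y
- wall_far_tab (a point): a wooden pull tab 24 mm wide (along the hinge), 6 mm thick, sticking out 26 mm past the wall's free edge. This point: 69 mm from the hinge line, 3 mm below the inner face (mid-thickness). x points from hinge to free edge, y along the hinge. Pinched by its sides, it turns between the pads as the wall swings up. It sits beside the nest, 30 mm from the wall's middle towards the case's +y
- wall_end_tab (a point): a wooden pull tab 24 mm wide (along the hinge), 6 mm thick, sticking out 26 mm past the wall's free edge. This point: 69 mm from the hinge line, 3 mm below the inner face (mid-thickness). x points from hinge to free edge, y along the hinge. Pinched by its sides, it turns between the pads as the wall swings up. It sits at the wall's middle
- clock: the travel clock, a loose white plastic block 34 mm deep (its x, round dial on +x, plain back on -x), 56 mm wide (its y), 54 mm tall, about 0.18 kg; origin at the centre of its underside. It starts on the stand. In the nest its 56 mm width lies along the nest's x; the dial may face either way
- stand: wooden clock stand, fixed: base 70 x 70 x 8 mm, origin under its centre; a back plate 60 mm wide, to 66 mm above the dresser, close behind the clock's back (on -x), and a lip 8 mm high before its dial. The clock's top is 62 mm above the dresser; only its ends (+-y, 56 mm apart) are free to grip. Lift it 15 mm or more to clear the lip
- mat: cork mat 110 x 110 x 3 mm, fixed, empty: a free place for the clock; origin under its centre, top 3 mm above the dresser
- jar: amber glass jar 52 mm across and 48 mm tall with a metal cap, loose, standing in the round nest at the case's -y end; stays there; origin under its centre
- dish: white bowl 84 mm across, 30 mm high, loose bystander; origin under its centre
- lotion: white bottle 52 mm across, 150 mm tall, loose bystander behind the case; origin under its centre
- perfume: glass bottle 42 mm across, 85 mm tall, loose bystander at the back; origin under its centre
- brush: brush with a wooden handle lying at the right, loose bystander; origin at its underside
- mug: white mug 80 mm across, 90 mm tall, loose bystander at the left; origin under its centre
- book: grey book 135 x 195 x 17 mm lying at the left, loose bystander; origin under its centre
There are look-alikes about, which are no part of the job. What is shaped like the clock but blue or purple is not meant.

How it is judged:
On the way, in this order (a step that is already met when the one before it is completed fails the run):
1. all three walls are folded up (each within 10 degrees of upright), before the clock is in the case (value of joint each of wall_near, wall_far, wall_end above 1.4 rad), for 0.2 s.
2. the clock stands home in the rectangular nest with the walls still up (all of step 1 and x of clock in the frame of nest between -0.006 and 0.006 m and y of clock in the frame of nest between -0.006 and 0.006 m and z of clock in the frame of nest below 0.003 m and angle between clock's own z axis and vertical below 0.06 rad and angle between the y axis of clock and the x axis of nest, either way round below 0.15 rad), for 0.2 s.
At the end, for the whole second after the job is handed in: the three hinged walls stand above 1.4 rad (upright within 10 degrees); the clock stands upright (tilt under 0.06 rad) and at rest on the floor of the rectangular nest: underside less than 3 mm above it, within 6 mm of its centre along each axis, its width along the nest's x within 0.15 rad (all of step 2 and linear speed of clock below 0.02 m/s); the robot touches nothing.
It fails at once if the jar is moved more than 15 mm (distance of jar from where it was at the start of the episode above 0.015 m).
It fails at once if another bystander (dish, lotion, perfume, brush, mug or book) is moved more than 30 mm (distance of any of dish, lotion, perfume, brush, mug, book from where it was at the start of the episode above 0.03 m).
It fails at once if the clock is rammed into the case (over 60 N) (contact force between clock and case above 60 N).
It fails at once if the clock is dropped or thrown into the nest (faster than 0.4 m/s within 30 mm of it) (distance between clock and nest below 0.03 m and linear speed of clock above 0.4 m/s).
It also fails if it takes over 72 s, if anything falls off the work surface, if the arm or the gripper's body presses on something with over 40 N, if the wrist force passes 120 N, or if a joint passes its speed limit or range.

## Working session

There is one attempt and no reset: what is moved stays moved. The work goes in short steps, Python scripts to look and compute and a tool call to move; the robot and the scene stay as the last step left them, time stands still between calls to the robot, and variables do not carry over. Pictures are saved under pics/ and viewed, at most 10 in all, crops included, and the job is handed in when it is done.

Besides the shell and the picture viewer there is one more tool, called after "Call:" by a JSON object that holds its "op" and its "data", one argument or row to a line. apply_moves: Moves the arm, as the interface text tells. Its arguments: {"type":"object","properties":{"linear":{"type":"array"},"delta_rot":{"type":"array"},"gripper":{"type":"number"},"force":{"type":"number"}},"required":["linear","delta_rot"]}

```bash
mkdir -p pics
cat > h.py <<'E'
import numpy as np, cv2
from scipy.spatial.transform import Rotation as R
from workcell import monitor, optics, workorder
def cam(name):
    c=optics.camera_info(name); K=np.array([[c['fx'],0,c['cx']],[0,c['fy'],c['cy']],[0,0,1]])
    if 'rvec' in c:
        Rm=cv2.Rodrigues(np.array(c['rvec'],float))[0]; t=np.array(c['tvec'],float)
        return K,Rm.T,-Rm.T@t
    s=monitor.observe(); T=np.eye(4); T[:3,:3]=R.from_euler('xyz',s['tool_rot']).as_matrix(); T[:3,3]=s['position']
    T=T@np.array(c['T_tool_cam']); return K,T[:3,:3],T[:3,3]
def cloud(name):
    C=cam(name); rgb,d=optics.grab_frame(name); K,Rm,o=C
    v,u=np.mgrid[:d.shape[0],:d.shape[1]]
    p=np.stack([(u-K[0,2])/K[0,0]*d,(v-K[1,2])/K[1,1]*d,d],-1)@Rm.T+o
    p[d==0]=np.nan
    return rgb,d,p,C
def ray(C,u,v,z):
    K,Rm,o=C; r=Rm@np.array([(u-K[0,2])/K[0,0],(v-K[1,2])/K[1,1],1]); return o+r*(z-o[2])/r[2]
def save(n,rgb): cv2.imwrite('pics/'+n+'.png',cv2.cvtColor(rgb,cv2.COLOR_RGB2BGR))
E
python3 - <<'E'
from h import *
print(monitor.observe())
for n in ('top','scene'):
    rgb,d,p,C=cloud(n); save(n,rgb); np.savez(n,rgb=rgb,p=p,K=C[0],R=C[1],o=C[2]); print(n,C[2],(d>0).mean())
print(optics.camera_info('wrist'))
E
```

```text
{'clock': 0.0, 'qpos': array([-1.31017348,  0.52199224, -0.03629464,  1.59998941,  0.02119007,
        1.02107885, -0.11277607]), 'qd': array([-2.80785881e-03, -1.29086310e-03,  2.62656918e-04, -7.37704139e-04,
        1.76961214e-03,  1.76661527e-03, -7.21444040e-05]), 'joint_efforts': array([-5.30194829e-04, -9.27096605e+01,  1.97988577e+00, -3.69933951e+01,
        1.78593665e-02,  8.04752985e-03, -4.50923028e-05]), 'position': array([0.20295808, 0.59078877, 0.23074632]), 'tool_rot': array([-3.14051266e+00,  8.40723634e-05,  2.81074986e+00]), 'force': array([-0.42212282, -0.1140823 , -0.04537956]), 'moment': array([0.02915017, 0.03376431, 0.01471607]), 'finger_force': 0.0, 'grip_width': 0.08558408274395912}
top [0.37159392 0.05489359 1.30019012] 0.9961011904761905
scene [1.5102616  0.08228449 1.26008363] 0.9957993197278912
{'fx': 355.37172434923036, 'fy': 355.37172434923036, 'cx': 284.81125727475546, 'cy': 203.19958765093304, 'T_tool_cam': array([[ 9.84379627e-04, -9.49334346e-01, -3.14266338e-01,
         8.09447023e-02],
       [ 9.99999400e-01,  1.08585781e-03, -1.47846183e-04,
        -5.00665590e-04],
       [ 4.81604017e-04, -3.14266003e-01,  9.49334845e-01,
        -1.42892609e-01],
       [ 0.00000000e+00,  0.00000000e+00,  0.00000000e+00,
         1.00000000e+00]])}
```

View pics/top.png

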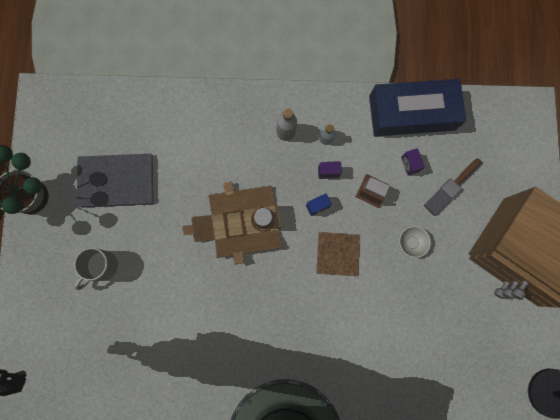

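View pics/scene.png

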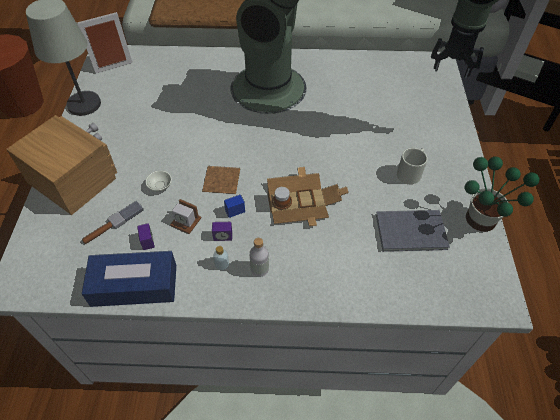

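The top view (+x up, +y left) shows the case at about (245,220), with its tabs at (229,188) far, (239,257) near and (188,230) end. The stand and white clock are at (375,188) and the mat at (338,254). Next I'll zoom in.

Run:
```python
from h import *
z=np.load('top.npz'); rgb=z['rgb']
a=cv2.resize(rgb[170:275,175:295],None,fx=5,fy=5,interpolation=cv2.INTER_CUBIC)
b=cv2.resize(rgb[165:215,350:400],None,fx=4,fy=4,interpolation=cv2.INTER_CUBIC)
c=np.zeros((525,800,3),np.uint8); c[:,:600]=a; c[:200,600:]=b
b=cv2.resize(rgb[229:279,313:363],None,fx=4,fy=4);c[200:400,600:]=b
save('zoom',np.clip(c.astype(float)*1.6,0,255).astype(np.uint8))
p=z['p']
for n,(u,v) in dict(far=(229,188),near=(239,257),end=(188,230),jar=(263,217),clock=(377,185),stand=(367,198),mat=(338,254),floor=(235,222),table=(300,280)).items(): print(n,p[v,u].round(4))
```

```text
far [0.6316 0.1554 0.0201]
near [0.4493 0.1233 0.0307]
end [0.5167 0.2568 0.0301]
jar [0.5505 0.0636 0.0572]
clock [ 0.6394 -0.2292  0.0609]
stand [ 0.612  -0.211   0.0218]
mat [ 0.463  -0.135   0.0104]
floor [0.5434 0.1379 0.0036]
table [ 0.3939 -0.0365 -0.0017]
```

View pics/zoom.png

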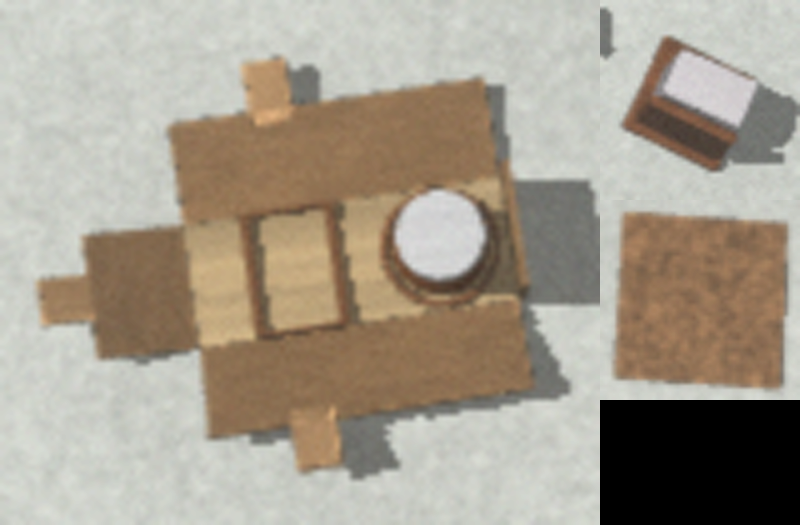

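The zoom shows the case yawed about 7°. The nest rim corners are near zoom pixels (248,215), (330,207), (347,322) and (262,337), and the clock sits on its stand at the upper right. I'll hover over the case for a wrist view.

Call:
{"op": "apply_moves", "data": {
  "linear": [
    [-0.86,-0.68,0],
    [-0.86,-0.68,0],
    [-0.86,-0.68,0],
    [-0.86,-0.68,0],
    [-0.86,-0.68,0]
  ],
  "delta_rot": [
    [0,0,0],
    [0,0,0],
    [0,0,0],
    [0,0,0],
    [0,0,0]
  ]
}}

```text
clock: 0.52
position: [0.2633, 0.4978, 0.2315]
tool_rot: [-3.142, 0.0, 2.808]
force: [-0.4, 1.1, 0.6]
grip_width: 0.0855
finger_force: 0.0
```

Call:
{"op": "apply_moves", "data": {
  "linear": [
    [-0.86,-0.68,0],
    [-0.86,-0.68,0],
    [-0.86,-0.68,0],
    [-0.86,-0.68,0],
    [-0.86,-0.68,0]
  ],
  "delta_rot": [
    [0,0,0],
    [0,0,0],
    [0,0,0],
    [0,0,0],
    [0,0,0]
  ]
}}

```text
clock: 0.93
position: [0.3218, 0.4065, 0.2314]
tool_rot: [3.141, -0.0, 2.81]
force: [-0.8, 0.5, 0.4]
grip_width: 0.0854
finger_force: 0.0
```

Call:
{"op": "apply_moves", "data": {
  "linear": [
    [-0.86,-0.68,0],
    [-0.86,-0.68,0],
    [-0.86,-0.68,0],
    [-0.86,-0.68,0],
    [-0.86,-0.68,0]
  ],
  "delta_rot": [
    [0,0,0],
    [0,0,0],
    [0,0,0],
    [0,0,0],
    [0,0,0]
  ]
}}

```text
clock: 1.35
position: [0.3808, 0.3149, 0.2313]
tool_rot: [3.141, -0.0, 2.81]
force: [0.4, 1.1, -0.2]
grip_width: 0.0854
finger_force: 0.0
```

Call:
{"op": "apply_moves", "data": {
  "linear": [
    [-0.86,-0.68,0],
    [-0.86,-0.68,0],
    [-0.86,-0.68,0],
    [-0.86,-0.68,0],
    [-0.86,-0.68,0]
  ],
  "delta_rot": [
    [0,0,0],
    [0,0,0],
    [0,0,0],
    [0,0,0],
    [0,0,0]
  ]
}}

```text
clock: 1.77
position: [0.4401, 0.2231, 0.2311]
tool_rot: [3.141, -0.0, 2.811]
force: [-0.4, -0.5, -0.6]
grip_width: 0.0853
finger_force: 0.0
```

Call:
{"op": "apply_moves", "data": {
  "linear": [
    [-0.86,-0.68,0],
    [-0.86,-0.68,0],
    [-0.86,-0.68,0],
    [-0.86,-0.68,0],
    [-0.86,-0.68,0]
  ],
  "delta_rot": [
    [0,0,-0.06],
    [0,0,-0.12],
    [0,0,-0.18],
    [0,0,-0.218],
    [0,0,-0.218]
  ]
}}

```text
clock: 2.18
position: [0.4997, 0.1305, 0.231]
tool_rot: [3.141, -0.0, -3.009]
force: [-0.2, -0.2, 0.1]
grip_width: 0.0858
finger_force: 0.0
```

Run:
```python
from h import *
rgb,d,p,C=cloud('wrist'); np.savez('w1',rgb=rgb,p=p,K=C[0],R=C[1],o=C[2])
save('w1',np.clip(rgb*1.4,0,255).astype(np.uint8)); print(monitor.observe()['position'],monitor.observe()['tool_rot'],C[2])
```

```text
[0.49906429 0.13161918 0.23101801] [ 3.14076076e+00 -4.83345911e-04 -3.01460949e+00] [0.4193871  0.11935924 0.37393722]
```

View pics/w1.png

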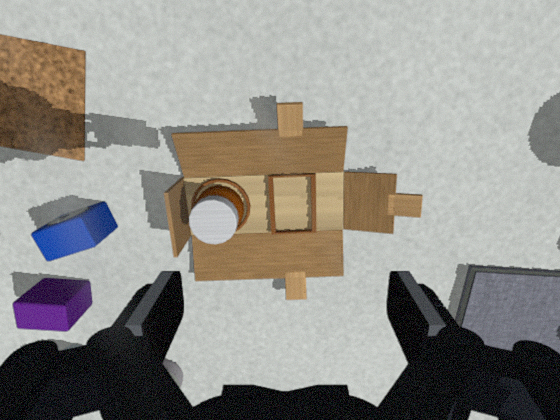

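In this wrist view up is -x. The near tab is at (290,119), the end tab at (405,205) and the far tab at (296,286). The nest inner corners are (274,175), (313,175), (314,230) and (274,231), and the end floor edge is near x=344.

Run:
```python
from h import *
z=np.load('w1.npz'); p=z['p']; C=(z['K'],z['R'],z['o'])
nc=np.array([ray(C,u,v,.012) for u,v in [(272,174.5),(315,174.5),(316,232),(273,232.5)]])
print('nest rim mid corners',nc.round(4).tolist(),'ctr',nc.mean(0).round(4))
for a,b in [((192,177),(344,172)),((192,234),(344,234)),((344,172),(344,233))]:
    A,B=ray(C,*a,.006),ray(C,*b,.006); print('edge',A.round(4),B.round(4),np.degrees(np.arctan2(*(B-A)[[0,1]])).round(2),np.linalg.norm(B-A).round(4))
z2=np.load('top.npz'); C2=(z2['K'],z2['R'],z2['o'])
q=[ray(C2,175+u/5,170+v/5,.012) for u,v in [(252,211),(334,207),(345,322),(264,333)]]; print('top nest',np.mean(q,0).round(4))
def reg(n,u0,u1,v0,v1):
    r=p[v0:v1,u0:u1].reshape(-1,3); c=np.nanmedian(r,0); U,S,V=np.linalg.svd(r-r.mean(0),full_matrices=False); n_=V[2]*np.sign(V[2][2])
    print(n,c.round(4),'n',n_.round(3),'tilt',np.arccos(n_[2]).round(3))
reg('nearwall',200,270,135,168); reg('farwall',210,330,240,275); reg('endwall',350,388,178,228); reg('floor',320,340,180,228); reg('table',400,500,60,120)
reg('neartab',281,299,106,132); reg('fartab',289,303,281,296); reg('endtab',399,418,198,213)
rgb=z['rgb']; h=cv2.cvtColor(rgb,cv2.COLOR_RGB2HSV)
print([ (h[v,u]) .tolist() for u,v in [(290,119),(296,290),(405,205),(290,160),(300,255),(370,200)]])
```

```text
nest rim mid corners [[0.5084, 0.1178, 0.012], [0.5025, 0.1623, 0.012], [0.5665, 0.1738, 0.012], [0.5734, 0.1269, 0.012]] ctr [0.5377 0.1452 0.012 ]
edge [0.524  0.0337 0.006 ] [0.497 0.193 0.006] -9.6 0.1616
edge [0.5899 0.0371 0.006 ] [0.5671 0.2062 0.006 ] -7.67 0.1706
edge [0.497 0.193 0.006] [0.5659 0.206  0.006 ] 79.34 0.0701
top nest [0.538  0.1379 0.012 ]Traceback (most recent call last):
  File "<stdin>", line 12, in <module>
  File "<stdin>", line 10, in reg
    u, s, vh = gufunc(a, signature=signature)
               ~~~~~~^^^^^^^^^^^^^^^^^^^^^^^^
    raise LinAlgError("SVD did not converge")
numpy.linalg.LinAlgError: SVD did not converge
```

Run:
```python
from h import *
s=monitor.observe(); print(s['position'],s['tool_rot'],s['qd'].round(4))
rgb,d,p,C=cloud('wrist'); np.savez('w1',rgb=rgb,p=p,K=C[0],R=C[1],o=C[2])
def proj(C,X):
    q=(np.array(X)-C[2])@C[1]; return (C[0]@q/q[2])[:2].round(1)
T=np.load('top.npz');S=np.load('scene.npz')
for X in [(.5377,.1452,.012),(.5377,.1385,.012)]:
    print([proj((z['K'],z['R'],z['o']),X).tolist() for z in (T,S)],proj(C,X))
def cen(rgb,p,lo,hi,box):
    h=cv2.cvtColor(rgb,cv2.COLOR_RGB2HSV); m=cv2.inRange(h,lo,hi); k=np.zeros_like(m); u0,u1,v0,v1=box; k[v0:v1,u0:u1]=m[v0:v1,u0:u1]
    mm=cv2.moments(k,True); return mm['m10']/mm['m00'],mm['m01']/mm['m00'],mm['m00'],np.nanmedian(p[k>0],0).round(4)
print(cen(T['rgb'],T['p'],(110,120,50),(130,255,255),(300,335,190,220)),cen(S['rgb'],S['p'],(110,120,50),(130,255,255),(220,250,190,220)),cen(rgb,p,(110,120,50),(130,255,255),(20,130,190,265)))
def reg(n,u0,u1,v0,v1):
    r=p[v0:v1,u0:u1].reshape(-1,3); r=r[np.isfinite(r).all(1)]; c=np.median(r,0); V=np.linalg.svd(r-r.mean(0),full_matrices=False)[2]; n_=V[2]*np.sign(V[2][2])
    print(n,c.round(4),'n',n_.round(3),'tilt',np.arccos(n_[2]).round(3))
reg('nearwall',200,270,135,168); reg('farwall',210,330,240,275); reg('endwall',350,388,178,228); reg('floor',320,340,180,228); reg('table',400,500,60,120)
reg('neartab',281,299,106,132); reg('fartab',289,303,281,296); reg('endtab',399,418,198,213)
```

```text
[0.49906429 0.13161918 0.23101801] [ 3.14076076e+00 -4.83345911e-04 -3.01460949e+00] [-0.0374 -0.008   0.0061  0.0112 -0.0101 -0.0018 -0.1038]
[[232.0, 223.7], [306.0, 196.8]] [293.  204.6]
[[234.5, 223.7], [303.9, 196.7]] [286.8 203.9]
(318.3090909090909, 203.45818181818183, 275.0, array([ 0.5891, -0.0773,  0.054 ])) (234.5566037735849, 205.4308176100629, 318.0, array([ 0.6019, -0.0741,  0.0486])) (74.86851928660307, 234.45043550394027, 2411.0, array([ 0.5851, -0.0643,  0.0538]))
nearwall [0.4865 0.0789 0.0203] n [0.42  0.075 0.904] tilt 0.441
farwall [0.603  0.1273 0.012 ] n [0.013 0.02  1.   ] tilt 0.024
endwall [0.5238 0.224  0.0162] n [ 0.061 -0.335  0.94 ] tilt 0.348
floor [0.5332 0.1849 0.0063] n [ 0.001 -0.001  1.   ] tilt 0.001
table [4.011e-01 2.850e-01 3.000e-04] n [0.001 0.001 1.   ] tilt 0.001
neartab [0.4468 0.1291 0.0346] n [0.416 0.072 0.906] tilt 0.436
fartab [0.6346 0.1611 0.0192] n [-0.168 -0.015  0.986] tilt 0.169
endtab [0.5172 0.2606 0.0297] n [ 0.071 -0.336  0.939] tilt 0.35
```

Run:
```python
from h import *
for i in range(2):
    rgb,d,p,C=cloud('wrist')
np.savez('w1',rgb=rgb,p=p,K=C[0],R=C[1],o=C[2])
s=monitor.observe(); print(s['clock'],s['position'],s['tool_rot'],abs(s['qd']).max())
def cen(rgb,p,lo,hi,box):
    h=cv2.cvtColor(rgb,cv2.COLOR_RGB2HSV); m=cv2.inRange(h,lo,hi); k=np.zeros_like(m); u0,u1,v0,v1=box; k[v0:v1,u0:u1]=m[v0:v1,u0:u1]
    return k,np.nanmedian(p[k>0],0).round(4)
print(cen(rgb,p,(110,120,50),(130,255,255),(20,130,190,265))[1])
h=cv2.cvtColor(rgb,cv2.COLOR_RGB2HSV)
print([h[v,u].tolist() for u,v in [(290,119),(296,290),(405,205),(290,160),(300,255),(370,200),(293,200),(272,200)]])
save('w1b',np.clip(cv2.resize(rgb[80:310,150:430],None,fx=2.5,fy=2.5,interpolation=cv2.INTER_CUBIC)*1.4,0,255).astype(np.uint8))
```

```text
2.3833 [0.49863183 0.13201368 0.23121138] [ 3.14101744e+00 -2.81580327e-04 -3.01634158e+00] 0.015223357791208784
[ 0.5851 -0.0641  0.0538]
[[16, 117, 122], [17, 107, 133], [17, 103, 114], [16, 108, 106], [15, 121, 114], [17, 123, 93], [20, 84, 134], [17, 110, 102]]
```

View pics/w1b.png

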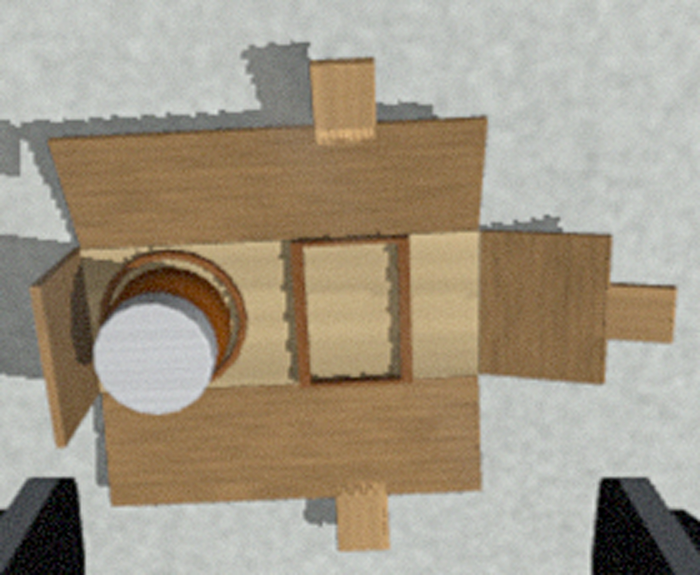

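The enlarged wrist view shows the nest rim at crop px (290,240)-(412,385). The near tab is at (343,98), the far tab at (362,520) and the end tab at (642,313). The wrist and top views disagree by about 7 mm in y, so I'll check shared landmarks.

Run:
```python
from h import *
L=lambda n:(lambda z:(z['rgb'],z['p'],(z['K'],z['R'],z['o'])))(np.load(n+'.npz'))
T,S,W=L('top'),L('scene'),L('w1')
for a,b in [((316.7,273.5),(85,52)),((319,232.2),(84,160))]: print('mat',ray(T[2],*a,.003).round(4),ray(W[2],*b,.003).round(4))
# jar cap circle: bright low-sat
def cap(I,box):
    h=cv2.cvtColor(I[0],cv2.COLOR_RGB2HSV); u0,u1,v0,v1=box; m=((h[...,1]<40)&(h[...,2]>90)).astype(np.uint8); k=np.zeros_like(m); k[v0:v1,u0:u1]=m[v0:v1,u0:u1]
    n,l,st,ce=cv2.connectedComponentsWithStats(k); i=1+st[1:,4].argmax(); q=I[1][l==i]; return ce[i].round(1),st[i,4],np.nanmedian(q,0).round(4),ray(I[2],*ce[i],np.nanmedian(q[:,2])).round(4)
print('cap T',cap(T,(250,276,205,230))); print('cap W',cap(W,(185,240,195,247))); print('cap S',cap(S,(270,295,183,200)))
print('T fx',T[2][0],'S',S[2][0][0,0]); print('nest ctr S', ray(S[2],312,199,.012))
b=np.clip(cv2.resize(S[0][155:240,250:360],None,fx=6,fy=6,interpolation=cv2.INTER_CUBIC)*1.5,0,255).astype(np.uint8); save('sz',b)
```

```text
mat [ 0.4114 -0.0799  0.003 ] [ 0.4117 -0.0732  0.003 ]
mat [ 0.5205 -0.0856  0.003 ] [ 0.5187 -0.0795  0.003 ]
cap T (array([262.4, 216.4]), np.int32(249), array([0.5529, 0.0657, 0.0539]), array([0.5524, 0.0651, 0.0539]))
cap W (array([211.6, 222.5]), np.int32(1743), array([0.5512, 0.0675, 0.0543]), array([0.5513, 0.0674, 0.0543]))
cap S (array([281.9, 192.8]), np.int32(151), array([0.5576, 0.0694, 0.0535]), array([0.5572, 0.0691, 0.0535]))
T fx [[492.10991592   0.         278.60876573]
 [  0.         492.10991592 211.50384876]
 [  0.           0.           1.        ]] S 499.54761706995515
nest ctr S [0.5458347  0.16414003 0.012     ]
```

View pics/sz.png

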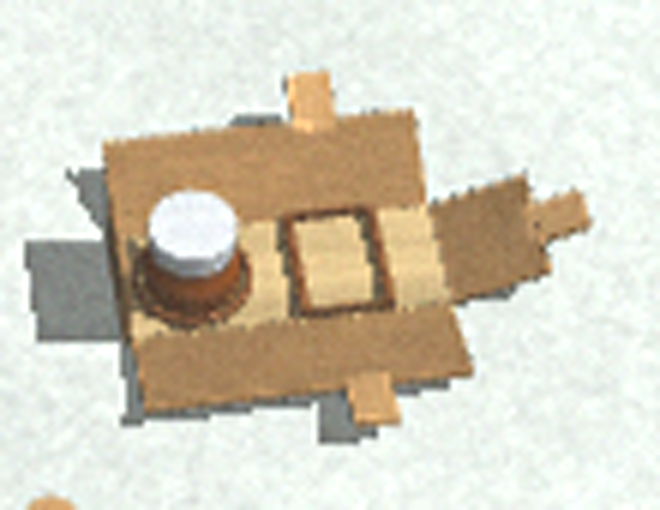

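Scene crop: the nest centre is at (340,262), which is full-frame px (306.7,198.7). The scene camera agrees with the wrist view (y about 0.146), so I'll trust the wrist. Next I'll work out the case frame and tab positions from the settled wrist frame.

Run:
```python
from h import *
z=np.load('w1.npz'); p=z['p']; C=(z['K'],z['R'],z['o']); o=np.array([.5377,.1452,0])
f=lambda c:(150+c[0]/2.5-.3,80+c[1]/2.5-.3)
E=[((80,248),(479,232)),((103,393),(479,376)),((479,232),(479,376))]
for a,b in E:
    A,B=ray(C,*f(a),.006),ray(C,*f(b),.006); dd=B-A; print(A.round(4),B.round(4),np.degrees(np.arctan2(dd[1],dd[0])).round(2),np.linalg.norm(dd).round(4))
yaw=.164; M=np.array([[np.cos(yaw),np.sin(yaw),0],[-np.sin(yaw),np.cos(yaw),0],[0,0,1]])
loc=lambda q:(M@(q-o)).round(4)
for n,c in dict(rim=[(289,241),(411,235),(412,384),(302,387)]).items():
    q=np.mean([ray(C,*f(k),.012) for k in c],0); print(n,q.round(4),loc(q))
def reg(n,u0,u1,v0,v1):
    r=p[v0:v1,u0:u1].reshape(-1,3); r=r[np.isfinite(r).all(1)]; V=np.linalg.svd(r-r.mean(0),full_matrices=False)[2]; m=V[2]*np.sign(V[2][2])
    print(n,r.mean(0).round(4),loc(r.mean(0)),'ncase',(M@m).round(3),'tilt',np.arccos(m[2]).round(3))
reg('nearwall',195,335,142,168); reg('farwall',210,330,240,272); reg('endwall',350,388,180,224)
# tab corner rays with depth-based height
for n,cs,t,h in [('near',[(311,60),(374,58),(375,137),(315,140)],(281,299,106,132),0),('far',[(336,492),(386,490),(388,548),(339,550)],(288,302,281,296),0),('end',[(608,283),(675,287),(673,341),(606,340)],(397,416,198,213),0)]:
    reg(n,*t)
    zz=p[t[2]:t[3],t[0]:t[1],2]; q=np.mean([ray(C,*f(k),np.nanmedian(zz)) for k in cs],0); print('   corners ctr',q.round(4),loc(q))
```

```text
[0.5255 0.0245 0.006 ] [0.4973 0.1922 0.006 ] 99.56 0.17
[0.5917 0.0371 0.006 ] [0.5623 0.2037 0.006 ] 100.0 0.1691
[0.4973 0.1922 0.006 ] [0.5623 0.2037 0.006 ] 10.06 0.0661
rim [0.5383 0.1438 0.012 ] [ 0.0003 -0.0015  0.012 ]
nearwall [0.4862 0.1098 0.018 ] [-0.0566 -0.0265  0.018 ] ncase [0.428 0.004 0.904] tilt 0.442
farwall [0.6005 0.1276 0.0124] [ 0.0591 -0.0276  0.0124] ncase [0.111 0.019 0.994] tilt 0.113
endwall [0.5226 0.2242 0.0163] [-0.002   0.0804  0.0163] ncase [ 0.004 -0.34   0.941] tilt 0.347
near [0.4465 0.1298 0.0347] [-0.0925 -0.0003  0.0347] ncase [ 0.425 -0.002  0.905] tilt 0.439
   corners ctr [0.4475 0.1277 0.0348] [-0.0919 -0.0025  0.0348]
far [0.6343 0.1602 0.019 ] [ 0.0978 -0.0009  0.019 ] ncase [-0.181 -0.02   0.983] tilt 0.183
   corners ctr [0.6341 0.1603 0.019 ] [ 0.0976 -0.0008  0.019 ]
end [0.5176 0.2594 0.0291] [-0.0012  0.1159  0.0291] ncase [ 0.005 -0.34   0.94 ] tilt 0.347
   corners ctr [0.5175 0.2592 0.0293] [-0.0013  0.1158  0.0293]
```

The geometry is consistent: the measured floor is 170 × 66.1 mm. The nest is at (0.5387, 0.1439) with yaw 0.169, and the wall angles are near 0.44, far 0.18 and end 0.35. I'll start with the near tab.

Call:
{"op": "apply_moves", "data": {
  "linear": [
    [0.2,0.02,0.4],
    [0.4,0.024,0.8],
    [0.58,0.024,1.0],
    [0.58,0.024,1.0],
    [0.58,0.024,1.0]
  ],
  "delta_rot": [
    [0,0,-0.021],
    [0,0,-0.021],
    [0,0,-0.021],
    [0,0,-0.021],
    [0,0,-0.021]
  ],
  "gripper": 0.2,
  "force": 30
}}

```text
clock: 2.8
position: [0.44, 0.126, 0.1306]
tool_rot: [-3.141, -0.002, -2.971]
force: [0.7, 0.6, 0.5]
grip_width: 0.0512
finger_force: 0.0
```

Call:
{"op": "apply_moves", "data": {
  "linear": [
    [0,0,0.3],
    [0,0,0.6],
    [0,0,0.8],
    [0,0,0.8],
    [0,0,0.8]
  ],
  "delta_rot": [
    [0,0,0],
    [0,0,0],
    [0,0,0],
    [0,0,0],
    [0,0,0]
  ]
}}

```text
clock: 3.22
position: [0.4419, 0.1257, 0.0517]
tool_rot: [-3.142, -0.0, -2.972]
force: [0.7, 0.6, 0.8]
grip_width: 0.0513
finger_force: 0.0
```

Call:
{"op": "apply_moves", "data": {
  "linear": [
    [0,0.01,0.15],
    [0,0.01,0.31],
    [0,0.01,0.31],
    [0,0.01,0.31],
    [0,0.01,0.31]
  ],
  "delta_rot": [
    [0,0,0],
    [0,0,0],
    [0,0,0],
    [0,0,0],
    [0,0,0]
  ]
}}

```text
clock: 3.63
position: [0.4422, 0.1263, 0.0219]
tool_rot: [3.141, 0.002, -2.972]
force: [0.0, 0.0, 0.3]
grip_width: 0.0516
finger_force: 0.0
```

Call:
{"op": "apply_moves", "data": {
  "linear": [
    [0,0,0],
    [0,0,0],
    [0,0,0],
    [0,0,0],
    [0,0,0]
  ],
  "delta_rot": [
    [0,0,0],
    [0,0,0],
    [0,0,0],
    [0,0,0],
    [0,0,0]
  ],
  "gripper": -1
}}

```text
clock: 4.05
position: [0.4414, 0.1268, 0.0208]
tool_rot: [3.141, 0.001, -2.971]
force: [-1.6, 5.4, 1.7]
grip_width: 0.0229
finger_force: 30.7
```

Call:
{"op": "apply_moves", "data": {
  "linear": [
    [0,0,0],
    [0,0,0],
    [0,0,0],
    [0,0,0],
    [0,0,0]
  ],
  "delta_rot": [
    [0,0,0],
    [0,0,0],
    [0,0,0],
    [0,0,0],
    [0,0,0]
  ]
}}

```text
clock: 4.47
position: [0.4414, 0.1268, 0.0208]
tool_rot: [3.141, 0.001, -2.971]
force: [-1.8, 4.7, 2.0]
grip_width: 0.0232
finger_force: 30.7
```

Call:
{"op": "apply_moves", "data": {
  "linear": [
    [-0.034,0,-0.071],
    [-0.081,0,-0.143],
    [-0.14,0,-0.215],
    [-0.204,0,-0.275],
    [-0.28,0,-0.33]
  ],
  "delta_rot": [
    [0,0,0],
    [0,0,0],
    [0,0,0],
    [0,0,0],
    [0,0,0]
  ]
}}

```text
clock: 4.88
position: [0.4685, 0.1315, 0.0539]
tool_rot: [3.141, -0.001, -2.971]
force: [-1.9, 6.0, -7.0]
grip_width: 0.0227
finger_force: 29.7
```

Call:
{"op": "apply_moves", "data": {
  "linear": [
    [-0.075,0,-0.041],
    [-0.162,0,-0.076],
    [-0.246,0,-0.098],
    [-0.361,0,-0.11],
    [-0.361,0,-0.11]
  ],
  "delta_rot": [
    [0,0,0],
    [0,0,0],
    [0,0,0],
    [0,0,0],
    [0,0,0]
  ]
}}

```text
clock: 5.3
position: [0.5056, 0.138, 0.065]
tool_rot: [3.141, 0.001, -2.971]
force: [-4.1, 6.9, 5.5]
grip_width: 0.023
finger_force: 31.5
```

Call:
{"op": "apply_moves", "data": {
  "linear": [
    [0,0,0],
    [0,0,0],
    [0,0,-0.1],
    [0,0,-0.4],
    [0,0,-0.6]
  ],
  "delta_rot": [
    [0,0,0],
    [0,0,0],
    [0,0,0],
    [0,0,0],
    [0,0,0]
  ],
  "gripper": 0.2
}}

```text
clock: 5.72
position: [0.5043, 0.1365, 0.1263]
tool_rot: [-3.141, -0.0, -2.972]
force: [0.8, -0.0, 1.3]
grip_width: 0.0515
finger_force: 0.0
```

Call:
{"op": "apply_moves", "data": {
  "linear": [
    [-0.2,0,0],
    [-0.5,0,0],
    [-0.8,0,0],
    [-1.0,0,0],
    [-1.0,0,0]
  ],
  "delta_rot": [
    [0,0,0],
    [0,0,0],
    [0,0,0],
    [0,0,0],
    [0,0,0]
  ]
}}

```text
clock: 6.13
position: [0.6061, 0.1539, 0.1251]
tool_rot: [-3.142, 0.002, -2.972]
force: [-0.3, 0.3, 0.1]
grip_width: 0.051
finger_force: 0.0
```

Call:
{"op": "apply_moves", "data": {
  "linear": [
    [-0.2,0,0.1],
    [-0.38,0,0.4],
    [-0.38,0,0.8],
    [-0.38,0,0.8],
    [-0.38,0,0.8]
  ],
  "delta_rot": [
    [0,0,0],
    [0,0,0],
    [0,0,0],
    [0,0,0],
    [0,0,0]
  ]
}}

```text
clock: 6.55
position: [0.639, 0.1596, 0.0436]
tool_rot: [-3.141, -0.004, -2.972]
force: [0.5, 0.9, 0.8]
grip_width: 0.0511
finger_force: 0.0
```

Call:
{"op": "apply_moves", "data": {
  "linear": [
    [-0.02,0.015,0.19],
    [-0.02,0.015,0.38],
    [-0.02,0.015,0.38],
    [-0.02,0.015,0.38],
    [-0.02,0.015,0.38]
  ],
  "delta_rot": [
    [0,0,0],
    [0,0,0],
    [0,0,0],
    [0,0,0],
    [0,0,0]
  ]
}}

```text
clock: 6.97
position: [0.6431, 0.1621, 0.0089]
tool_rot: [3.141, 0.002, -2.972]
force: [0.2, 0.2, 0.2]
grip_width: 0.0512
finger_force: 0.0
```

Call:
{"op": "apply_moves", "data": {
  "linear": [
    [0,0,0],
    [0,0,0],
    [0,0,0],
    [0,0,0],
    [0,0,0]
  ],
  "delta_rot": [
    [0,0,0],
    [0,0,0],
    [0,0,0],
    [0,0,0],
    [0,0,0]
  ],
  "gripper": -1
}}

```text
clock: 7.38
position: [0.6428, 0.1622, 0.0069]
tool_rot: [3.141, 0.001, -2.972]
force: [3.8, 1.2, 1.2]
grip_width: 0.023
finger_force: 30.4
```

Call:
{"op": "apply_moves", "data": {
  "linear": [
    [0,0,0],
    [0,0,0],
    [0,0,0],
    [0,0,0],
    [0,0,0]
  ],
  "delta_rot": [
    [0,0,0],
    [0,0,0],
    [0,0,0],
    [0,0,0],
    [0,0,0]
  ]
}}

```text
clock: 7.8
position: [0.6428, 0.1621, 0.0066]
tool_rot: [3.141, 0.001, -2.972]
force: [5.1, 2.0, 2.2]
grip_width: 0.0232
finger_force: 30.4
```

Call:
{"op": "apply_moves", "data": {
  "linear": [
    [0.023,0,-0.101],
    [0.059,0,-0.197],
    [0.109,0,-0.287],
    [0.17,0,-0.37],
    [0.242,0,-0.443]
  ],
  "delta_rot": [
    [0,0,0],
    [0,0,0],
    [0,0,0],
    [0,0,0],
    [0,0,0]
  ]
}}

```text
clock: 8.22
position: [0.617, 0.1576, 0.051]
tool_rot: [-3.141, -0.001, -2.972]
force: [-1.5, 0.8, -7.8]
grip_width: 0.0229
finger_force: 29.7
```

Call:
{"op": "apply_moves", "data": {
  "linear": [
    [0.082,0,-0.063],
    [0.171,0,-0.113],
    [0.268,0,-0.15],
    [0.367,0,-0.174],
    [0.463,0,-0.183]
  ],
  "delta_rot": [
    [0,0,0],
    [0,0,0],
    [0,0,0],
    [0,0,0],
    [0,0,0]
  ]
}}

```text
clock: 8.63
position: [0.5726, 0.1499, 0.0701]
tool_rot: [3.141, 0.002, -2.972]
force: [2.8, 0.5, -1.6]
grip_width: 0.0229
finger_force: 30.0
```

Call:
{"op": "apply_moves", "data": {
  "linear": [
    [0,0,0],
    [0,0,0],
    [0,0,0],
    [0,0,0],
    [0,0,0]
  ],
  "delta_rot": [
    [0,0,0],
    [0,0,0],
    [0,0,0],
    [0,0,0],
    [0,0,0]
  ]
}}

```text
clock: 9.05
position: [0.5739, 0.1502, 0.0696]
tool_rot: [3.141, 0.002, -2.972]
force: [0.9, 0.7, 9.9]
grip_width: 0.0229
finger_force: 31.0
```

Call:
{"op": "apply_moves", "data": {
  "linear": [
    [0,0,0],
    [0,0,0],
    [0,0,-0.1],
    [0,0,-0.4],
    [0,0,-0.6]
  ],
  "delta_rot": [
    [0,0,0],
    [0,0,0],
    [0,0,0],
    [0,0,0],
    [0,0,0]
  ],
  "gripper": 0.2
}}

```text
clock: 9.47
position: [0.5727, 0.1499, 0.1306]
tool_rot: [-3.141, -0.0, -2.972]
force: [0.8, 0.1, 0.6]
grip_width: 0.0513
finger_force: 0.0
```

Run:
```python
from h import *
s=monitor.observe(); print(s['qpos'].round(3),s['position'],s['tool_rot'])
z=np.load('top.npz'); p=z['p']; rgb=z['rgb']; h=cv2.cvtColor(rgb,cv2.COLOR_RGB2HSV)
m=np.zeros(h.shape[:2],bool); m[165:215,350:400]=True
k=m&(p[...,2]>.052)&(h[...,1]<40); q=p[k]; print('clock top',k.sum(),np.nanmedian(q,0).round(4),cv2.minAreaRect(q[:,:2].astype(np.float32)*1000))
```

```text
[-0.359  0.592  0.005  1.778 -0.004  0.772  1.388] [0.57266219 0.14988509 0.13063412] [-3.14144207e+00 -4.48579548e-04 -2.97195880e+00]
clock top 291 [ 0.6342 -0.2287  0.0622] ((634.5699462890625, -229.16378784179688), (56.44379806518555, 34.66184616088867), 64.35131072998047)
```

Call:
{"op": "apply_moves", "data": {
  "linear": [
    [0.1,0.25,0],
    [0.2,0.5,0],
    [0.3,0.75,0],
    [0.35,1.0,0],
    [0.35,1.0,0]
  ],
  "delta_rot": [
    [0,0,0.058],
    [0,0,0.116],
    [0,0,0.174],
    [0,0,0.232],
    [0,0,0.29]
  ]
}}

```text
clock: 9.88
position: [0.5189, 0.248, 0.1295]
tool_rot: [3.14, -0.002, 2.704]
force: [0.0, 1.4, 0.2]
grip_width: 0.0512
finger_force: 0.0
```

Call:
{"op": "apply_moves", "data": {
  "linear": [
    [0,0,0],
    [0,0,0],
    [0,0,0],
    [0,0,0],
    [0,0,0]
  ],
  "delta_rot": [
    [0,0,0.058],
    [0,0,0.116],
    [0,0,0.174],
    [0,0,0.232],
    [0,0,0.29]
  ]
}}

```text
clock: 10.3
position: [0.5212, 0.2429, 0.1295]
tool_rot: [3.141, -0.001, 2.091]
force: [-0.8, 0.8, -0.4]
grip_width: 0.0514
finger_force: 0.0
```

Call:
{"op": "apply_moves", "data": {
  "linear": [
    [0,0,0],
    [0,0,0],
    [0,0,0.2],
    [0,0,0.4],
    [0,0,0.4]
  ],
  "delta_rot": [
    [0,0,0.058],
    [0,0,0.116],
    [0,0,0.17],
    [0,0,0.17],
    [0,0,0.17]
  ]
}}

```text
clock: 10.72
position: [0.5196, 0.2425, 0.0866]
tool_rot: [-3.138, 0.001, 1.741]
force: [-0.8, -0.2, -0.7]
grip_width: 0.0511
finger_force: 0.0
```

Call:
{"op": "apply_moves", "data": {
  "linear": [
    [0.15,0.015,0.1],
    [0.243,0.015,0.4],
    [0.243,0.015,0.74],
    [0.243,0.015,0.74],
    [0.243,0.015,0.74]
  ],
  "delta_rot": [
    [0,0,0],
    [0,0,0],
    [0,0,0],
    [0,0,0],
    [0,0,0]
  ]
}}

```text
clock: 11.13
position: [0.5183, 0.2666, 0.0151]
tool_rot: [-3.139, 0.001, 1.741]
force: [0.4, -0.3, 2.2]
grip_width: 0.051
finger_force: 0.0
```

Call:
{"op": "apply_moves", "data": {
  "linear": [
    [0,0,0],
    [0,0,0],
    [0,0,0],
    [0,0,0],
    [0,0,0]
  ],
  "delta_rot": [
    [0,0,0],
    [0,0,0],
    [0,0,0],
    [0,0,0],
    [0,0,0]
  ]
}}

```text
clock: 11.55
position: [0.519, 0.2671, 0.0157]
tool_rot: [3.141, -0.001, 1.741]
force: [-0.5, 1.2, -0.2]
grip_width: 0.0512
finger_force: 0.0
```

Call:
{"op": "apply_moves", "data": {
  "linear": [
    [0,-0.012,0],
    [0,-0.012,0],
    [0,-0.012,0],
    [0,-0.012,0],
    [0,-0.012,0]
  ],
  "delta_rot": [
    [0,0,0],
    [0,0,0],
    [0,0,0],
    [0,0,0],
    [0,0,0]
  ],
  "gripper": -1
}}

```text
clock: 11.97
position: [0.5176, 0.2668, 0.015]
tool_rot: [3.141, -0.0, 1.741]
force: [1.2, 0.9, 1.1]
grip_width: 0.0229
finger_force: 30.1
```

Call:
{"op": "apply_moves", "data": {
  "linear": [
    [0,0,0],
    [0,0,0],
    [0,0,0],
    [0,0,0],
    [0,0,0]
  ],
  "delta_rot": [
    [0,0,0],
    [0,0,0],
    [0,0,0],
    [0,0,0],
    [0,0,0]
  ]
}}

```text
clock: 12.38
position: [0.5176, 0.2668, 0.0149]
tool_rot: [3.141, -0.0, 1.741]
force: [2.5, 1.5, 1.7]
grip_width: 0.0231
finger_force: 30.2
```

Call:
{"op": "apply_moves", "data": {
  "linear": [
    [-0.032,0,-0.084],
    [-0.078,0,-0.167],
    [-0.133,0,-0.245],
    [-0.198,0,-0.313],
    [-0.265,0,-0.369]
  ],
  "delta_rot": [
    [0,0,0],
    [0,0,0],
    [0,0,0],
    [0,0,0],
    [0,0,0]
  ]
}}

```text
clock: 12.8
position: [0.5222, 0.2399, 0.0524]
tool_rot: [3.141, 0.0, 1.74]
force: [5.6, 0.4, -7.4]
grip_width: 0.023
finger_force: 29.7
```

Call:
{"op": "apply_moves", "data": {
  "linear": [
    [-0.074,0,-0.048],
    [-0.153,0,-0.087],
    [-0.236,0,-0.115],
    [-0.321,0,-0.134],
    [-0.409,0,-0.141]
  ],
  "delta_rot": [
    [0,0,0],
    [0,0,0],
    [0,0,0],
    [0,0,0],
    [0,0,0]
  ]
}}

```text
clock: 13.22
position: [0.5292, 0.2002, 0.0666]
tool_rot: [3.141, -0.001, 1.741]
force: [3.7, 4.3, 0.6]
grip_width: 0.0231
finger_force: 30.4
```

Call:
{"op": "apply_moves", "data": {
  "linear": [
    [0,0,0],
    [0,0,0],
    [0,0,0],
    [0,0,0],
    [0,0,0]
  ],
  "delta_rot": [
    [0,0,0],
    [0,0,0],
    [0,0,0],
    [0,0,0],
    [0,0,0]
  ]
}}

```text
clock: 13.63
position: [0.5291, 0.2006, 0.0664]
tool_rot: [3.141, -0.0, 1.741]
force: [2.5, 0.5, 8.4]
grip_width: 0.0235
finger_force: 31.3
```

Call:
{"op": "apply_moves", "data": {
  "linear": [
    [0,0,0],
    [0,0,0],
    [0,0,-0.2],
    [0,0,-0.6],
    [0,0,-1.0]
  ],
  "delta_rot": [
    [0,0,0],
    [0,0,0],
    [0,0,0],
    [0,0,0],
    [0,0,0]
  ],
  "gripper": 0.2
}}

```text
clock: 14.05
position: [0.5275, 0.1996, 0.166]
tool_rot: [-3.138, 0.002, 1.74]
force: [0.1, 0.7, 1.3]
grip_width: 0.0512
finger_force: 0.0
```

All three walls are up. Next I'll hover over the clock.

Call:
{"op": "apply_moves", "data": {
  "linear": [
    [-0.3,0.08,0],
    [-0.7,0.08,0],
    [-1.0,0.08,0],
    [-1.0,0.08,0],
    [-1.0,0.08,0]
  ],
  "delta_rot": [
    [0,0,0],
    [0,0,0],
    [0,0,0],
    [0,0,0],
    [0,0,0]
  ],
  "gripper": 1
}}

```text
clock: 14.47
position: [0.5534, 0.1012, 0.1658]
tool_rot: [-3.141, 0.0, 1.737]
force: [-0.2, 1.1, -0.3]
grip_width: 0.0853
finger_force: 0.0
```

Call:
{"op": "apply_moves", "data": {
  "linear": [
    [-0.3,0.08,0],
    [-0.7,0.08,0],
    [-1.0,0.08,0],
    [-1.0,0.08,0],
    [-1.0,0.08,0]
  ],
  "delta_rot": [
    [0,0,0],
    [0,0,0],
    [0,0,0],
    [0,0,0],
    [0,0,0]
  ]
}}

```text
clock: 14.88
position: [0.5782, 0.0051, 0.1656]
tool_rot: [-3.141, -0.0, 1.739]
force: [0.3, 0.9, -0.1]
grip_width: 0.0852
finger_force: 0.0
```

Call:
{"op": "apply_moves", "data": {
  "linear": [
    [-0.3,0.08,0],
    [-0.7,0.08,0],
    [-1.0,0.08,0],
    [-1.0,0.08,0],
    [-1.0,0.08,0]
  ],
  "delta_rot": [
    [0,0,0],
    [0,0,0],
    [0,0,0],
    [0,0,0],
    [0,0,0]
  ]
}}

```text
clock: 15.3
position: [0.6031, -0.0913, 0.1655]
tool_rot: [-3.141, -0.0, 1.74]
force: [-0.1, 1.4, -0.5]
grip_width: 0.0855
finger_force: 0.0
```

Call:
{"op": "apply_moves", "data": {
  "linear": [
    [-0.3,0.08,0],
    [-0.7,0.08,0],
    [-1.0,0.08,0],
    [-1.0,0.08,0],
    [-1.0,0.08,0]
  ],
  "delta_rot": [
    [0,0,-0.058],
    [0,0,-0.116],
    [0,0,-0.174],
    [0,0,-0.232],
    [0,0,-0.29]
  ]
}}

```text
clock: 15.72
position: [0.6281, -0.188, 0.1654]
tool_rot: [-3.141, -0.001, 2.354]
force: [0.5, 0.3, -0.4]
grip_width: 0.0852
finger_force: 0.0
```

Call:
{"op": "apply_moves", "data": {
  "linear": [
    [0,0,0],
    [0,0,0],
    [0,0,0],
    [0,0,0],
    [0,0,0]
  ],
  "delta_rot": [
    [0,0,-0.058],
    [0,0,-0.116],
    [0,0,-0.171],
    [0,0,-0.171],
    [0,0,-0.171]
  ]
}}

```text
clock: 16.13
position: [0.6283, -0.1866, 0.1658]
tool_rot: [3.141, -0.001, 2.705]
force: [0.1, -0.2, -0.5]
grip_width: 0.0856
finger_force: 0.0
```

Run:
```python
from h import *
for i in range(3): rgb,d,p,C=cloud('wrist')
s=monitor.observe(); print(s['position'],s['tool_rot'],s['qpos'].round(3),abs(s['qd']).max())
np.savez('w2',rgb=rgb,p=p,K=C[0],R=C[1],o=C[2]); save('w2',np.clip(rgb*1.4,0,255).astype(np.uint8))
h=cv2.cvtColor(rgb,cv2.COLOR_RGB2HSV); k=(abs(p[...,2]-.062)<.006)&(h[...,1]<50)&(h[...,2]>80)
n,l,st,ce=cv2.connectedComponentsWithStats(k.astype(np.uint8)); i=1+st[1:,4].argmax(); q=p[l==i]
print(st[i],ce[i],np.nanmedian(q,0),cv2.minAreaRect((q[:,:2]*1000).astype(np.float32)))
```

```text
[ 0.62810666 -0.18762281  0.16580529] [ 3.14150405e+00 -3.38429249e-04  2.70395337e+00] [ 0.084  0.648  0.182  1.581 -0.137  0.926  1.445] 0.013296073731747765
[ 203  209   76   44 3128] [240.83375959 230.61540921] [ 0.63421526 -0.22722561  0.06226425] ((635.7476806640625, -228.34527587890625), (55.72477340698242, 34.2254638671875), 66.12256622314453)
```

View pics/w2.png

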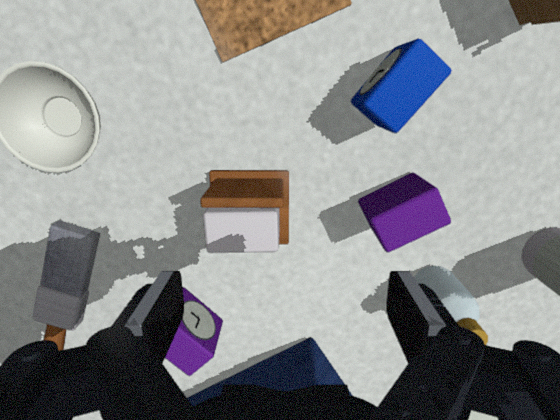

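The wrist view shows the clock's white top at (205-280, 209-250) with the back plate just above it. It measures 55.7 × 34.2 mm, centre (0.635, -0.228), long axis at 66°. Now I'll grip its ends.

Call:
{"op": "apply_moves", "data": {
  "linear": [
    [-0.234,-0.337,0],
    [-0.234,-0.337,0.2],
    [-0.234,-0.337,0.5],
    [-0.234,-0.337,0.72],
    [-0.234,-0.337,0.72]
  ],
  "delta_rot": [
    [0,0,-0.01],
    [0,0,-0.01],
    [0,0,-0.01],
    [0,0,-0.01],
    [0,0,-0.01]
  ]
}}

```text
clock: 16.7
position: [0.6328, -0.2278, 0.0895]
tool_rot: [-3.141, -0.006, 2.725]
force: [0.3, 0.5, -0.6]
grip_width: 0.0851
finger_force: 0.0
```

Call:
{"op": "apply_moves", "data": {
  "linear": [
    [0,0,0.2],
    [0,0,0.4],
    [0,0,0.6],
    [0,0,0.7],
    [0,0,0.7]
  ],
  "delta_rot": [
    [0,0,0],
    [0,0,0],
    [0,0,0],
    [0,0,0],
    [0,0,0]
  ]
}}

```text
clock: 17.12
position: [0.6344, -0.2285, 0.0228]
tool_rot: [-3.141, -0.002, 2.727]
force: [0.2, -0.1, 0.2]
grip_width: 0.0856
finger_force: 0.0
```

Call:
{"op": "apply_moves", "data": {
  "linear": [
    [0,0,0],
    [0,0,0],
    [0,0,0],
    [0,0,0],
    [0,0,0]
  ],
  "delta_rot": [
    [0,0,0],
    [0,0,0],
    [0,0,0],
    [0,0,0],
    [0,0,0]
  ],
  "gripper": -1
}}

```text
clock: 17.53
position: [0.6359, -0.2292, 0.0257]
tool_rot: [3.141, 0.002, 2.727]
force: [-0.5, -0.2, 6.1]
grip_width: 0.0558
finger_force: 32.5
```

Call:
{"op": "apply_moves", "data": {
  "linear": [
    [0,0,0],
    [0,0,0],
    [0,0,0],
    [0,0,0],
    [0,0,0]
  ],
  "delta_rot": [
    [0,0,0],
    [0,0,0],
    [0,0,0],
    [0,0,0],
    [0,0,0]
  ]
}}

```text
clock: 17.95
position: [0.6359, -0.2293, 0.0256]
tool_rot: [3.141, 0.002, 2.727]
force: [-0.3, 0.7, 7.8]
grip_width: 0.0557
finger_force: 32.5
```

Call:
{"op": "apply_moves", "data": {
  "linear": [
    [0,0,-0.1],
    [0,0,-0.25],
    [0,0,-0.4],
    [0,0,-0.6],
    [0,0,-0.6]
  ],
  "delta_rot": [
    [0,0,0],
    [0,0,0],
    [0,0,0],
    [0,0,0],
    [0,0,0]
  ],
  "force": 40
}}

```text
clock: 18.37
position: [0.637, -0.23, 0.0894]
tool_rot: [3.141, 0.006, 2.727]
force: [0.7, -0.0, -1.3]
grip_width: 0.0555
finger_force: 44.4
```

Call:
{"op": "apply_moves", "data": {
  "linear": [
    [0.15,0.02,0],
    [0.35,0.04,0],
    [0.6,0.06,0],
    [0.8,0.08,0],
    [0.98,0.104,0]
  ],
  "delta_rot": [
    [0,0,0],
    [0,0,0],
    [0,0,0],
    [0,0,0],
    [0,0,0]
  ]
}}

```text
clock: 18.78
position: [0.5484, -0.1796, 0.0849]
tool_rot: [3.141, 0.001, 2.727]
force: [0.8, -0.6, -2.1]
grip_width: 0.0554
finger_force: 44.3
```

Call:
{"op": "apply_moves", "data": {
  "linear": [
    [0.2,0.02,0],
    [0.4,0.04,0],
    [0.65,0.06,0],
    [0.9,0.08,0],
    [0.98,0.104,0]
  ],
  "delta_rot": [
    [0,0,0],
    [0,0,0],
    [0,0,0],
    [0,0,0],
    [0,0,0]
  ]
}}

```text
clock: 19.2
position: [0.4611, -0.13, 0.0846]
tool_rot: [3.142, -0.001, 2.727]
force: [1.0, -0.0, -2.0]
grip_width: 0.0554
finger_force: 44.3
```

Call:
{"op": "apply_moves", "data": {
  "linear": [
    [0,0,0.15],
    [0,0,0.3],
    [0,0,0.45],
    [0,0,0.55],
    [0,0,0.58]
  ],
  "delta_rot": [
    [0,0,0],
    [0,0,0],
    [0,0,0],
    [0,0,0],
    [0,0,0]
  ]
}}

```text
clock: 19.62
position: [0.4638, -0.131, 0.0251]
tool_rot: [-3.141, -0.001, 2.727]
force: [-0.3, 1.1, -2.7]
grip_width: 0.0555
finger_force: 44.2
```

Call:
{"op": "apply_moves", "data": {
  "linear": [
    [0,0,0.02],
    [0,0,0.04],
    [0,0,0.055],
    [0,0,0.055],
    [0,0,0.055]
  ],
  "delta_rot": [
    [0,0,0],
    [0,0,0],
    [0,0,0],
    [0,0,0],
    [0,0,0]
  ]
}}

```text
clock: 20.03
position: [0.4642, -0.1311, 0.0207]
tool_rot: [3.141, 0.001, 2.727]
force: [-0.5, 0.3, -3.4]
grip_width: 0.0556
finger_force: 44.4
```

Call:
{"op": "apply_moves", "data": {
  "linear": [
    [0,0,0.01],
    [0,0,0.015],
    [0,0,0.02],
    [0,0,0.02],
    [0,0,0.02]
  ],
  "delta_rot": [
    [0,0,0],
    [0,0,0],
    [0,0,0],
    [0,0,0],
    [0,0,0]
  ]
}}

```text
clock: 20.45
position: [0.4643, -0.1311, 0.0205]
tool_rot: [3.141, 0.001, 2.727]
force: [-12.9, 4.9, 55.8]
grip_width: 0.0556
finger_force: 50.9
```

Call:
{"op": "apply_moves", "data": {
  "linear": [
    [0,0,-0.02],
    [0,0,-0.02],
    [0,0,-0.02],
    [0,0,-0.02],
    [0,0,-0.02]
  ],
  "delta_rot": [
    [0,0,0],
    [0,0,0],
    [0,0,0],
    [0,0,0],
    [0,0,0]
  ],
  "gripper": 1
}}

```text
clock: 20.87
position: [0.4639, -0.1311, 0.0203]
tool_rot: [-3.142, -0.0, 2.727]
force: [-1.5, 0.9, 0.2]
grip_width: 0.0854
finger_force: 0.0
```

Call:
{"op": "apply_moves", "data": {
  "linear": [
    [0,0,-0.1],
    [0,0,-0.3],
    [0,0,-0.6],
    [0,0,-0.9],
    [0,0,-1.0]
  ],
  "delta_rot": [
    [0,0,0],
    [0,0,0],
    [0,0,0],
    [0,0,0],
    [0,0,0]
  ]
}}

```text
clock: 21.28
position: [0.465, -0.1315, 0.1243]
tool_rot: [3.141, 0.004, 2.726]
force: [0.5, 0.7, 1.3]
grip_width: 0.0851
finger_force: 0.0
```

Call:
{"op": "apply_moves", "data": {
  "linear": [
    [0,0,0],
    [0,0,0],
    [0,0,0],
    [0,0,0],
    [0,0,0]
  ],
  "delta_rot": [
    [0,0,0.058],
    [0,0,0.116],
    [0,0,0.174],
    [0,0,0.232],
    [0,0,0.29]
  ]
}}

```text
clock: 21.7
position: [0.4639, -0.131, 0.1208]
tool_rot: [3.141, -0.0, 2.114]
force: [-0.6, -0.4, -0.1]
grip_width: 0.0857
finger_force: 0.0
```

Call:
{"op": "apply_moves", "data": {
  "linear": [
    [0,0,0],
    [0,0,0],
    [0,0,0],
    [0,0,0],
    [0,0,0]
  ],
  "delta_rot": [
    [0,0,0.058],
    [0,0,0.116],
    [0,0,0.174],
    [0,0,0.232],
    [0,0,0.29]
  ]
}}

```text
clock: 22.12
position: [0.4639, -0.1309, 0.1207]
tool_rot: [3.141, -0.0, 1.506]
force: [-0.8, -0.3, 0.3]
grip_width: 0.0853
finger_force: 0.0
```

Call:
{"op": "apply_moves", "data": {
  "linear": [
    [0,0,0],
    [0,0,0],
    [0,0,0],
    [0,0,0],
    [0,0,0]
  ],
  "delta_rot": [
    [0,0,0.058],
    [0,0,0.116],
    [0,0,0.17],
    [0,0,0.17],
    [0,0,0.17]
  ]
}}

```text
clock: 22.53
position: [0.4639, -0.1308, 0.1205]
tool_rot: [-3.141, 0.0, 1.16]
force: [0.3, -0.8, 0.1]
grip_width: 0.0854
finger_force: 0.0
```

Run:
```python
from h import *
for i in range(2): rgb,d,p,C=cloud('wrist')
s=monitor.observe(); print(s['position'],s['tool_rot'],s['qpos'].round(3),abs(s['qd']).max(),s['force'])
h=cv2.cvtColor(rgb,cv2.COLOR_RGB2HSV); k=(abs(p[...,2]-.057)<.006)&(h[...,1]<50)&(h[...,2]>80)
n,l,st,ce=cv2.connectedComponentsWithStats(k.astype(np.uint8)); i=1+st[1:,4].argmax(); q=p[l==i]
print(st[i],np.nanmedian(q,0),cv2.minAreaRect((q[:,:2]*1000).astype(np.float32)))
```

```text
[ 0.46393462 -0.13096192  0.12053225] [-3.14157919e+00 -2.16080717e-04  1.16008388e+00] [-0.297  0.551  0.608  2.089 -0.516  0.652  0.251] 0.009537807314811155 [-0.26446544  0.37099303 -0.18591054]
[ 258  177   56   85 4465] [ 0.46482016 -0.12888716  0.0572386 ] ((464.3515319824219, -131.5032196044922), (55.47616958618164, 34.58845520019531), 66.30583190917969)
```

Call:
{"op": "apply_moves", "data": {
  "linear": [
    [0,0,0.2],
    [0,0,0.45],
    [0,0,0.7],
    [0,0,0.9],
    [0,0,0.975]
  ],
  "delta_rot": [
    [0,0,0],
    [0,0,0],
    [0,0,0],
    [0,0,0],
    [0,0,0]
  ]
}}

```text
clock: 23.05
position: [0.463, -0.1309, 0.0209]
tool_rot: [-3.139, 0.0, 1.158]
force: [-0.1, 0.8, 0.7]
grip_width: 0.0852
finger_force: 0.0
```

Call:
{"op": "apply_moves", "data": {
  "linear": [
    [0,0,0],
    [0,0,0],
    [0,0,0],
    [0,0,0],
    [0,0,0]
  ],
  "delta_rot": [
    [0,0,0],
    [0,0,0],
    [0,0,0],
    [0,0,0],
    [0,0,0]
  ],
  "gripper": -1
}}

```text
clock: 23.47
position: [0.4645, -0.131, 0.024]
tool_rot: [3.14, -0.001, 1.157]
force: [-1.3, 0.8, 8.7]
grip_width: 0.0334
finger_force: 39.0
```

Call:
{"op": "apply_moves", "data": {
  "linear": [
    [0,0,0],
    [0,0,0],
    [0,0,0],
    [0,0,0],
    [0,0,0]
  ],
  "delta_rot": [
    [0,0,0],
    [0,0,0],
    [0,0,0],
    [0,0,0],
    [0,0,0]
  ]
}}

```text
clock: 23.88
position: [0.4646, -0.131, 0.024]
tool_rot: [3.14, -0.001, 1.157]
force: [-1.0, -0.4, 11.1]
grip_width: 0.0336
finger_force: 39.2
```

Call:
{"op": "apply_moves", "data": {
  "linear": [
    [0,0,-0.2],
    [0,0,-0.5],
    [0,0,-0.8],
    [0,0,-1.0],
    [0,0,-1.0]
  ],
  "delta_rot": [
    [0,0,0],
    [0,0,0],
    [0,0,0],
    [0,0,0],
    [0,0,0]
  ]
}}

```text
clock: 24.3
position: [0.4655, -0.1313, 0.1266]
tool_rot: [3.137, -0.002, 1.157]
force: [1.3, 0.3, -1.8]
grip_width: 0.0333
finger_force: 41.6
```

Call:
{"op": "apply_moves", "data": {
  "linear": [
    [0.15,-0.02,-0.1],
    [0.35,-0.05,-0.2],
    [0.6,-0.09,-0.25],
    [0.8,-0.12,-0.25],
    [0.94,-0.142,-0.25]
  ],
  "delta_rot": [
    [0,0,0],
    [0,0,0],
    [0,0,0],
    [0,0,0],
    [0,0,0]
  ]
}}

```text
clock: 24.72
position: [0.4892, -0.0369, 0.148]
tool_rot: [3.141, -0.001, 1.158]
force: [0.6, -0.0, -2.4]
grip_width: 0.0334
finger_force: 41.5
```

Call:
{"op": "apply_moves", "data": {
  "linear": [
    [0.2,-0.02,0],
    [0.4,-0.05,0],
    [0.6,-0.09,0],
    [0.8,-0.12,0],
    [0.94,-0.142,0]
  ],
  "delta_rot": [
    [0,0,0],
    [0,0,0],
    [0,0,0],
    [0,0,0],
    [0,0,0]
  ]
}}

```text
clock: 25.13
position: [0.5138, 0.0546, 0.1477]
tool_rot: [-3.141, -0.0, 1.158]
force: [-0.3, 0.5, -2.9]
grip_width: 0.0333
finger_force: 41.5
```

Call:
{"op": "apply_moves", "data": {
  "linear": [
    [0.2,-0.02,0],
    [0.4,-0.05,0],
    [0.6,-0.09,0],
    [0.8,-0.12,0],
    [0.94,-0.142,0]
  ],
  "delta_rot": [
    [0,0,0.058],
    [0,0,0.116],
    [0,0,0.174],
    [0,0,0.232],
    [0,0,0.29]
  ]
}}

```text
clock: 25.55
position: [0.5387, 0.1462, 0.1477]
tool_rot: [-3.141, -0.0, 0.544]
force: [-0.3, 0.5, -2.5]
grip_width: 0.0335
finger_force: 41.5
```

Call:
{"op": "apply_moves", "data": {
  "linear": [
    [0,0,0],
    [0,0,0],
    [0,0,0],
    [0,0,0],
    [0,0,0]
  ],
  "delta_rot": [
    [0,0,0.05],
    [0,0,0.1],
    [0,0,0.15],
    [0,0,0.182],
    [0,0,0.182]
  ]
}}

```text
clock: 25.97
position: [0.5383, 0.1443, 0.1476]
tool_rot: [3.141, 0.001, 0.165]
force: [-0.7, 0.2, -3.3]
grip_width: 0.0334
finger_force: 41.5
```

Run:
```python
from h import *
for i in range(3): rgb,d,p,C=cloud('wrist')
s=monitor.observe(); print(s['position'],s['tool_rot'],s['qpos'].round(3),abs(s['qd']).max(),s['grip_width'])
np.savez('w3',rgb=rgb,p=p,K=C[0],R=C[1],o=C[2]); save('w3',np.clip(rgb*1.4,0,255).astype(np.uint8))
```

```text
[0.53847588 0.14416979 0.14780779] [3.14157035e+00 1.28573429e-04 1.70383068e-01] [-0.976  0.738  0.935  1.888 -0.753  0.915 -1.071] 0.006250699624864804 0.03370730202781487
```

View pics/w3.png

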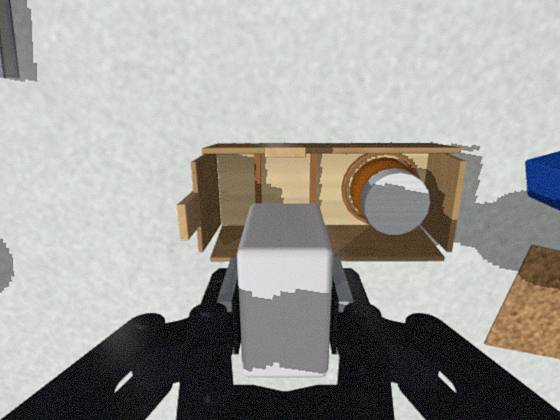

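The wrist view shows all three walls up, with the clock held centred above the nest. The rim bars are at columns 258 and 315 near row 170, and the far tab is at (285,152). I'll check the lateral alignment from those.

Run:
```python
from h import *
z=np.load('w3.npz'); C=(z['K'],z['R'],z['o']); p=z['p']; rgb=z['rgb'].astype(int)
n=np.array([.5387,.1439,0]); yaw=.169; M=np.array([[np.cos(yaw),np.sin(yaw),0],[-np.sin(yaw),np.cos(yaw),0],[0,0,1]])
for u,v in [(258,165),(315,165),(257.5,195),(315.5,195)]: print((M@(ray(C,u,v,.012)-n)).round(4))
for v in (165,180,195): # dark bars along row
    print(v,rgb[v,250:325:1,1].tolist())
# wall top outlines: points above floor
L=(p-n)@M.T
for nm,k in dict(far=(L[...,2]>.045)&(L[...,2]<.062)&(abs(L[...,0]-.035)<.012)&(abs(L[...,1]+.03)<.08),end=(L[...,2]>.04)&(L[...,2]<.062)&(abs(L[...,1]-.057)<.012)&(abs(L[...,0])<.03)).items(): print(nm,k.sum(),np.nanmedian(L[k],0).round(4))
k=(L[...,2]>.07)&(L[...,2]<.09)&(L[...,0]>.02)&(abs(L[...,1])<.03);print('fartab',k.sum(),np.nanmedian(L[k],0).round(4))
```

```text
[0.0198 0.0212 0.012 ]
[ 0.0199 -0.0243  0.012 ]
[-0.0052  0.0221  0.012 ]
[-0.0051 -0.0254  0.012 ]
165 [81, 77, 75, 75, 51, 36, 66, 77, 67, 69, 50, 75, 83, 73, 78, 123, 128, 129, 126, 132, 127, 129, 127, 127, 130, 128, 130, 128, 129, 125, 128, 130, 127, 127, 127, 126, 126, 128, 126, 127, 128, 126, 127, 125, 128, 130, 129, 127, 127, 126, 129, 129, 130, 129, 127, 127, 129, 129, 130, 113, 79, 68, 71, 67, 70, 81, 68, 81, 75, 73, 117, 130, 131, 127, 131]
180 [85, 80, 83, 80, 70, 63, 68, 71, 76, 69, 58, 67, 84, 81, 81, 84, 128, 141, 139, 136, 136, 130, 138, 136, 137, 136, 135, 138, 138, 137, 134, 135, 136, 136, 137, 135, 136, 133, 136, 132, 130, 140, 134, 132, 132, 133, 132, 135, 132, 134, 134, 134, 134, 137, 137, 134, 134, 135, 137, 112, 77, 69, 64, 73, 63, 67, 77, 81, 81, 83, 126, 142, 138, 139, 134]
195 [77, 83, 78, 71, 71, 55, 39, 39, 37, 36, 34, 43, 72, 83, 75, 75, 78, 74, 67, 77, 80, 75, 74, 77, 81, 75, 81, 84, 85, 80, 82, 127, 141, 137, 139, 137, 135, 136, 138, 135, 134, 134, 133, 137, 139, 134, 135, 137, 135, 136, 135, 133, 136, 134, 138, 134, 134, 136, 135, 107, 73, 74, 72, 73, 74, 69, 87, 81, 77, 89, 126, 136, 139, 138, 134]
far 1649 [ 0.0404 -0.0462  0.0595]
end 981 [0.0034 0.0582 0.0546]
fartab 484 [ 0.0436 -0.0002  0.0854]
```

Run:
```python
from h import *
n=np.array([.5387,.1439,0]); yaw=.169; M=np.array([[np.cos(yaw),np.sin(yaw),0],[-np.sin(yaw),np.cos(yaw),0],[0,0,1]])
z=np.load('w3.npz'); p=z['p']; L=(p-n)@M.T
def fit(nm,P,ax):
    P=P[np.isfinite(P).all(1)]; A=np.c_[P[:,2],np.ones(len(P))]; c=np.linalg.lstsq(A,P[:,ax],rcond=None)[0]; print(nm,len(P),'lean',c[0].round(3),'at hinge z',(c[1]+.006*c[0]).round(4),'z',P[:,2].min().round(3),P[:,2].max().round(3))
fit('near',L[230:257,370:425].reshape(-1,3),0)
k=np.zeros(p.shape[:2],bool);k[165:240,203:215]=True;fit('end',L[k],1)
k[:]=False;k[160:235,430:455]=True; k&=L[...,2]>.02; fit('fixed',L[k],1)
k[:]=False;k[140:160,215:450]=True
for a in (.0,.02,.04,.057,.07,.08):
    q=L[k&(abs(L[...,2]-a)<.003)]; print('far z',a,len(q),np.nanmedian(q,0).round(4) if len(q) else '')
S=cloud('scene'); L=(S[2]-n)@M.T
for nm,(xl,xh) in dict(far=(.02,.06),near=(-.06,-.02)).items():
    for zz in (.02,.04,.058,.075,.084):
        q=L[(abs(L[...,2]-zz)<.004)&(L[...,0]>xl)&(L[...,0]<xh)&(L[...,1]>-.11)&(L[...,1]<.05)]
        if len(q): print(nm,zz,len(q),np.median(q[:,0]).round(4),np.percentile(q[:,0],[10,90]).round(4))
```

```text
near 1480 lean 0.065 at hinge z -0.0364 z -0.001 0.06
end 900 lean 0.03 at hinge z 0.0561 z -0.0 0.057
fixed 1794 lean -0.012 at hinge z -0.1149 z 0.02 0.062
far z 0.0 740 [ 0.0372 -0.0427  0.0004]
far z 0.02 94 [0.0379 0.0175 0.021 ]
far z 0.04 97 [ 0.04   -0.0959  0.0382]
far z 0.057 905 [ 0.0406 -0.0437  0.0593]
far z 0.07 3 [0.0446 0.0004 0.0673]
far z 0.08 2 [0.0458 0.006  0.0824]
far 0.02 66 0.0391 [0.0371 0.0411]
far 0.04 75 0.0408 [0.0298 0.0432]
far 0.058 88 0.0421 [0.0375 0.045 ]
far 0.075 12 0.0459 [0.0446 0.0478]
far 0.084 19 0.0449 [0.0411 0.0497]
near 0.02 70 -0.0337 [-0.0364 -0.031 ]
near 0.04 86 -0.0354 [-0.0379 -0.0325]
near 0.058 69 -0.0362 [-0.0393 -0.033 ]
near 0.075 3 -0.0374 [-0.038 -0.035]
near 0.084 6 -0.0379 [-0.0438 -0.0351]
```

The walls look upright within the measurement noise and the alignment is good. I'll lower in stages.

Call:
{"op": "apply_moves", "data": {
  "linear": [
    [0,0.008,0.2],
    [0,0.008,0.4],
    [0,0.008,0.6],
    [0,0.008,0.75],
    [0,0.008,0.85]
  ],
  "delta_rot": [
    [0,0,0],
    [0,0,0],
    [0,0,0],
    [0,0,0],
    [0,0,0]
  ]
}}

```text
clock: 26.58
position: [0.5382, 0.1433, 0.0616]
tool_rot: [-3.141, 0.001, 0.169]
force: [-0.4, 0.3, -2.6]
grip_width: 0.0335
finger_force: 41.5
```

Call:
{"op": "apply_moves", "data": {
  "linear": [
    [0,0,0.05],
    [0,0,0.1],
    [0,0,0.15],
    [0,0,0.2],
    [0,0,0.2]
  ],
  "delta_rot": [
    [0,0,0],
    [0,0,0],
    [0,0,0],
    [0,0,0],
    [0,0,0]
  ]
}}

```text
clock: 27.0
position: [0.5385, 0.1435, 0.0424]
tool_rot: [-3.142, 0.0, 0.168]
force: [-0.0, 0.1, -2.0]
grip_width: 0.0333
finger_force: 41.5
```

Call:
{"op": "apply_moves", "data": {
  "linear": [
    [0,0,0.03],
    [0,0,0.06],
    [0,0,0.085],
    [0,0,0.11],
    [0,0,0.12]
  ],
  "delta_rot": [
    [0,0,0],
    [0,0,0],
    [0,0,0],
    [0,0,0],
    [0,0,0]
  ]
}}

```text
clock: 27.42
position: [0.5386, 0.1434, 0.0306]
tool_rot: [3.142, 0.0, 0.168]
force: [0.2, 0.4, -2.1]
grip_width: 0.0337
finger_force: 41.5
```

Call:
{"op": "apply_moves", "data": {
  "linear": [
    [0,0,0.01],
    [0,0,0.02],
    [0,0,0.025],
    [0,0,0.028],
    [0,0,0.028]
  ],
  "delta_rot": [
    [0,0,0],
    [0,0,0],
    [0,0,0],
    [0,0,0],
    [0,0,0]
  ]
}}

```text
clock: 27.83
position: [0.5387, 0.1434, 0.0281]
tool_rot: [3.142, -0.0, 0.168]
force: [0.1, -0.3, -2.8]
grip_width: 0.0338
finger_force: 41.5
```

Call:
{"op": "apply_moves", "data": {
  "linear": [
    [0,0,0.004],
    [0,0,0.008],
    [0,0,0.01],
    [0,0,0.01],
    [0,0,0.01]
  ],
  "delta_rot": [
    [0,0,0],
    [0,0,0],
    [0,0,0],
    [0,0,0],
    [0,0,0]
  ]
}}

```text
clock: 28.25
position: [0.5387, 0.1434, 0.0271]
tool_rot: [3.142, -0.0, 0.168]
force: [-0.1, 0.4, -1.6]
grip_width: 0.0335
finger_force: 41.6
```

Call:
{"op": "apply_moves", "data": {
  "linear": [
    [0,0,0],
    [0,0,0],
    [0,0,0],
    [0,0,0],
    [0,0,0]
  ],
  "delta_rot": [
    [0,0,0],
    [0,0,0],
    [0,0,0],
    [0,0,0],
    [0,0,0]
  ],
  "gripper": 0.3
}}

```text
clock: 28.67
position: [0.5387, 0.1434, 0.0272]
tool_rot: [3.142, -0.0, 0.168]
force: [-0.1, 0.3, 0.0]
grip_width: 0.0556
finger_force: 0.0
```

Call:
{"op": "apply_moves", "data": {
  "linear": [
    [0,0,-0.1],
    [0,0,-0.3],
    [0,0,-0.5],
    [0,0,-0.75],
    [0,0,-1.0]
  ],
  "delta_rot": [
    [0,0,0],
    [0,0,0],
    [0,0,0],
    [0,0,0],
    [0,0,0]
  ]
}}

```text
clock: 29.08
position: [0.5384, 0.1431, 0.1287]
tool_rot: [3.141, 0.0, 0.167]
force: [-0.0, 0.1, 0.0]
grip_width: 0.0556
finger_force: 0.0
```

Call:
{"op": "apply_moves", "data": {
  "linear": [
    [0,0,-0.2],
    [-0.3,0,-0.5],
    [-0.7,0,-0.8],
    [-0.7,0,-1.0],
    [-0.7,0,-1.0]
  ],
  "delta_rot": [
    [0,0,0],
    [0,0,0],
    [0,0,0],
    [0,0,0],
    [0,0,0]
  ]
}}

```text
clock: 29.5
position: [0.469, 0.1313, 0.231]
tool_rot: [-3.139, -0.003, 0.167]
force: [0.4, 0.3, -0.5]
grip_width: 0.0554
finger_force: 0.0
```

Run:
```python
from h import *
for i in range(3): rgb,d,p,C=cloud('wrist')
s=monitor.observe(); print(s['clock'],s['position'],s['force'])
save('w4',np.clip(rgb*1.4,0,255).astype(np.uint8))
n=np.array([.5387,.1439,0]); yaw=.169; M=np.array([[np.cos(yaw),np.sin(yaw),0],[-np.sin(yaw),np.cos(yaw),0],[0,0,1]])
h=cv2.cvtColor(rgb,cv2.COLOR_RGB2HSV); L=(p-n)@M.T
k=(abs(L[...,2]-.060)<.006)&(h[...,1]<50)&(abs(L[...,0])<.04)&(abs(L[...,1])<.03); q=L[k]
print(k.sum(),np.median(q,0),cv2.minAreaRect((q[:,:2]*1000).astype(np.float32)))
A=np.c_[q[:,:2],np.ones(len(q))]; print('top tilt',np.linalg.lstsq(A,q[:,2],rcond=None)[0].round(3))
```

```text
29.65 [0.46968427 0.13214275 0.2273945 ] [-1.00011509  0.14687715 -0.52785181]
2749 [-0.00016295 -0.00028546  0.06024859] ((-1.0214462280273438, -0.9807071685791016), (55.49778366088867, 34.68727111816406), 0.10203340649604797)
top tilt [-0.001  0.002  0.06 ]
```

View pics/w4.png

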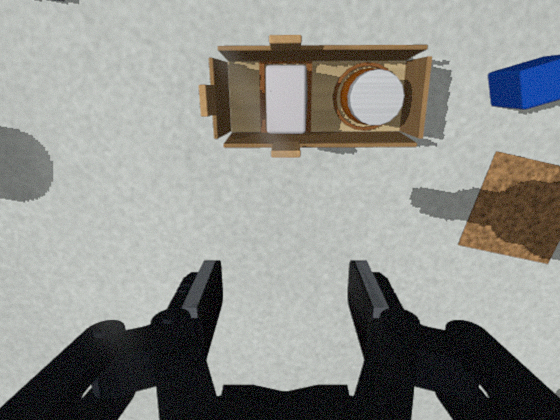

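The final wrist view shows the clock at (286,99), level and home in the nest (top at 60.2 mm, offset under 1 mm). All three walls are upright, the jar is at (375,97) in its nest, and the arm is clear.

```bash
python3 -c "
from workcell import workorder
print(workorder.job_done())"
```

```text
the job is handed in; nothing more can be done
None
```

I folded up all three walls, set the clock upright and home in the nest beside the jar, and handed in the job at about 29.7 s; no verdict was shown.

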